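# Free the coupler block from its sprung bay

### The arm

A 7-joint arm with a two-finger parallel gripper is mounted at the origin on the work surface. World frame = base frame: x ahead of the robot, y to its left, z up, the work surface at z = 0. Lengths are in m, angles in rad, forces in N, time in s.
With the tool pointing down it reaches from about 0.35 to 0.9 m from the base axis. Payload 7.2 kg.
Tool frame: the origin (TCP) lies at the very end of the fingers, on their centre line; the grasp point (between the pads) lies 19 mm behind it; x points along the fingers, y is the direction in which the jaws open and shut, and the axes are right-handed (so a half turn about x gives the same grasp; the last joint's range is limited). The gripper opens to 85 mm and grips with 20 to 120 N. Pads are 22 mm wide; open, the fingers measure 114 mm over their backs; the gripper's body (76 mm by 85 mm) begins 54 mm behind the grasp point. The pads swing forward as they close: fully open they stand 13 mm farther back than shut.
Start: joints at [1.214, 0.411, -0.013, 1.596, 0.006, 1.134, -0.082], TCP at [0.178, -0.599, 0.231] pointing down, gripper open.
Joint ranges: [-2.95, 2.95], [-0.29, 1.99], [-1.47, 1.44], [0.14, 2.54], [-1.03, 4.17], [0.13, 1.85], [-2.86, 2.86]. Speed limits (rad/s): [2.39, 2.39, 3.01, 3.01, 3.14, 3.14, 3.14].

### API

Orientations are given as a rotation vector (axis times angle).
In Python, from bench import ctrl, optics, job gives the robot as it stands.
- The arm moves only by the tool send_rows, never from a script. Its argument "increments" is a list of rows, each a list of 7 numbers: the shift along the tool's x, y, z in m, then the turn, a rotation vector about the tool's x, y, z in rad, then the opening, from 0 (shut) to 1 (fully open). In form: [[tx, ty, tz, rx, ry, rz, hand], ...]. A call has 1 to 8 rows; each row is the pose to reach, as a shift and turn from the pose measured when the call began, along the tool's axes at that moment; what a row does not reach only later rows make up. A row lasts 1/10 s, in which the tool goes at most 50 mm and 8.59 degrees, less where a joint would pass 70% of its speed; a pose out of reach is approached as far as the arm can. A call with a gripper value outside its range is refused whole. The fingers move at their own pace and stop on an object; the grip force is fixed at half the most. Time passes only in rows, so rows that repeat a pose let the fingers close. It gives the time, the measured TCP pose, the force and the opening at its end, in the units of the state.
- ctrl.get_obs(): the state, without advancing time (a new reading comes with each control period).
- optics.get_image(name): name is "side" or "top" or "wrist"; returns (picture, depth): 384x512x3 uint8, red, green, blue; 384x512 float32, m along the optical axis (not along the pixel's ray), 0 where there is no reading.
- optics.camera_model(name): a dict with "fov_y" (degrees; the focal length in pixels is half the picture's height over the tangent of half this angle, whatever the lens; pixels are square), "cx", "cy" (the principal point, pixels), "k1" (the pictures are not rectified: a ray, as slopes to the right and down, at radius r is drawn at 1 + k1 r^2 times it, then the intrinsics apply), "R" (3x3) and "t" (3): a world point X has camera coordinates R X + t. Camera axes: x right, y down, z forward; pixel columns grow to the right and rows downward; lengths in m; the calibration is good to about 2 mm. A picture is of the moment at which its call begins: read the wrist's pose just before it. camera_model takes no time and is no camera call; for the wrist camera it gives the pose at the moment of the call.
- job.hand_in(): hands the job in, once; it reports no verdict.
The state is a dict: "t": time; "q": joint angles; "dq": joint speeds; "effort": joint torques, N m; "ee_pos": TCP position; "ee_rot": TCP orientation; "contact_force": force on the tool from outside, world axes, zero at the start; "ft_torque": the same for the moment, N m; "width": opening from 0.0 (shut) to 1.0 (fully open).
Only numpy, scipy, OpenCV 4.12 (cv2) and the standard library are available. Lean on these libraries where they do the work, as an engineer would, in place of code of your own. Each camera call takes 0.05 s, during which the arm holds its last target. There are 200 camera calls.

### The job

Pull the red retaining slide right back off the end of the blue coupler block. Then pinch the block by its white fin and rock it free of its tight bay: lean it clearly away from the red slide first, then clearly towards the slide, letting the ends climb, until it is out. Finish while holding it level and still straight above its bay, a centimetre or two clear of the bay's end towers, and leave the other things on the bench alone.

Things in the scene. Friction and masses are not known exactly. Their poses are not given: they have to be found in the camera images.
- bay: aluminium plate 110 (x) x 230 (y) x 10 mm fixed to the table; origin at the centre of its underside, z up. The block's bay is in its middle, between two low steel side walls and two dark end towers; the red slide sits on the plate's +y end. A fixed row of small blue adapters, up to z = 21 mm, runs along its +x edge.
- bay_floor (a point): centre of the bay's floor, 10 mm above the table. Steel side walls at x = +-15.5 to 20.5 mm rise 14 mm above it. At each end, in y, a sprung brass pad (10 mm thick bar, its axis 11 mm above this floor, about 20 N, gives 8 mm) presses on the block's end face, so that a straight pull needs 25 to 30 N
- tower_top (a point): middle of the top of the dark end tower away from the red slide, 32 mm above the table: the bay's highest rim. A like tower stands at the slide's end. Towers span y = 43 to 58 mm from the bay's centre, on either side
- block: loose blue coupler block, about 0.2 kg, 28 (x) x 70 (y) mm, 30 mm high in the middle (y within 22 mm), 22 mm at both ends, with a white upright fin on top, 24 (x) x 18 (y) mm, from 30 to 74 mm above its underside. Origin at the centre of its underside; it starts on the bay's floor, axes as the bay's (+y to the red slide)
- block_edge (a point): middle of the lower edge of the block's end away from the slide (block y = -35 mm, z = 0; the other end has one at y = +35 mm). Lean the block about one such edge (about x) and its other end climbs and stays up; then lean it back about the climbed edge. 8 degrees each way frees it; a lean counts from 4 degrees, underside under 20 mm above the bay floor
- block_axis (a point): a mere reference point on the block's own upright axis, 300 mm above its underside, in the empty air; it shows which way the block leans (to the bay's +y: towards the slide)
- block_grip (a point): point on the block's fin at which to pinch it across its 18 mm (y of the block): on the block's axis, 56 mm above its underside; pinch it firmly (50 N or so), or it slips in the pads when rocked
- latch (a joint): red retaining slide; 0 = pushed home with its lip 8 mm over the end of the block (which then cannot rise), 0.022 m = drawn right back along the bay's +y, at the stop. Friction holds it anywhere; about 5 N moves it. It is off from 0.017 m. Starts between 0 and 3 mm.
- latch_tab (a point): point in the upright tab of the red slide, to be pinched across its 10 mm (y of the bay); tab 24 (x) x 10 (y) mm, from 39.5 to 72.5 mm above the table; this point lies 62 mm above the table, at y = 75 mm + the slide's value in the bay's frame, x = 0
- cleaver: fibre cleaver, grey body 75 x 55 x 28 mm with a black lid on top, 50 mm tall in all; a bystander; origin at the centre of its underside
- bottle: closed clear bottle with red cap, 54 mm across, 130 mm tall; a bystander; origin at the centre of its underside
- spool: yellow spool, 70 mm across, 35 mm tall; a bystander; origin at the centre of its underside
- meter: orange hand-held power meter lying flat, 150 x 72 x 26 mm; a bystander; origin at the centre of its underside
- sleeve_case: flat white case with green lid, 35 x 95 x 20 mm, close by the bay on its far side; a bystander; origin at the centre of its underside
- cap_tub: black open tub 80 x 110 x 35 mm; a bystander; origin at the centre of its underside
Mind the look-alikes: they are no part of the job. What is shaped like the block but orange is not meant.

How it is judged:
By the outcome, as a careful person would: the job done as asked, in the order asked, and still so for the second after the job is handed in, while the arm keeps its last pose, push and grip.
It also fails if it takes over 48 s, if anything falls off the work surface, if the arm or the gripper's body presses on something with over 40 N, if the wrist force passes 120 N, or if a joint passes its speed limit or range.

## Working session

There is one attempt and no reset: what is moved stays moved. The work goes in short steps, Python scripts to look and compute and a tool call to move; the robot and the scene stay as the last step left them, time stands still between calls to the robot, and variables do not carry over. Pictures are saved under pics/ and viewed, about 8 in all and at most 12, crops included, and the job is handed in when it is done.

Besides the shell and the picture viewer there is one more tool, called after "Request:" as name([rows], argument=value, ...), one row to a line, values as JSON. send_rows: Moves the arm, as the interface text tells. Its arguments: {"type":"object","properties":{"increments":{"type":"array","items":{"type":"array","items":{"type":"number"}}}},"required":["increments"]}

```bash
mkdir -p pics; ls; cat > h.py <<'E'
import numpy as np, cv2
from scipy.spatial.transform import Rotation as Ro
from bench import ctrl, optics, job
def K(m):
    f=192/np.tan(np.radians(m['fov_y'])/2); return f
def cloud(name):
    m=optics.camera_model(name); im,d=optics.get_image(name); return im,d,m
def rays(m,uv):
    uv=np.atleast_2d(np.asarray(uv,float)); f=K(m)
    A=np.array([[f,0,m['cx']],[0,f,m['cy']],[0,0,1]])
    p=cv2.undistortPoints(uv.reshape(-1,1,2),A,np.array([m['k1'],0,0,0,0.])).reshape(-1,2)
    return np.c_[p,np.ones(len(p))]
def pts(m,uv,d):
    r=rays(m,uv); d=np.asarray(d,float).reshape(-1,1)
    return (r*d-np.asarray(m['t']))@np.asarray(m['R'])   # R^T (Xc - t)
def onplane(m,uv,z):
    r=rays(m,uv)@np.asarray(m['R']); c=-np.asarray(m['R']).T@np.asarray(m['t'])
    return c+r*((z-c[2])/r[:,2])[:,None]
def proj(m,X):
    X=np.atleast_2d(X)@np.asarray(m['R']).T+np.asarray(m['t']); s=X[:,:2]/X[:,2:]
    s=s*(1+m['k1']*(s**2).sum(1,keepdims=True)); return s*K(m)+[m['cx'],m['cy']]
def allpts(m,d):
    v,u=np.mgrid[:384,:512]; return pts(m,np.c_[u.ravel(),v.ravel()],d.ravel()).reshape(384,512,3)
E
python3 - <<'E'
from h import *
o=ctrl.get_obs(); print(o)
for n in ('top','side'):
    im,d,m=cloud(n); np.savez(n+'0.npz',im=im,d=d); cv2.imwrite(f'pics/{n}0.png',im[:,:,::-1]); print(n,{k:np.round(v,4) for k,v in m.items()})
a=cv2.imread('pics/top0.png');b=cv2.imread('pics/side0.png')
cv2.imwrite('pics/both0.png',np.vstack([a,b])[:, :]) 
E
```

```text
pics
{'t': 0.0, 'q': array([ 1.21379164,  0.41192994, -0.01271705,  1.59706648,  0.00559348,
        1.1342872 , -0.08218358]), 'dq': array([-7.78871793e-04, -1.35454635e-03,  6.08307224e-04,  1.07552262e-03,
       -1.20296613e-03, -1.34110757e-03, -3.46652014e-05]), 'effort': array([ 3.24932826e-04, -6.00620985e+01,  6.81962762e-01, -2.99414134e+01,
        1.37106213e-02,  1.03272346e-02,  3.04176933e-05]), 'ee_pos': array([ 0.17782433, -0.59864159,  0.23042514]), 'ee_rot': array([ 2.06669736,  0.30231642, -2.06742032]), 'contact_force': array([-0.76810839,  0.43583903, -0.4221773 ]), 'ft_torque': array([ 0.01456284,  0.00594094, -0.0415645 ]), 'width': 1.0016965867739607}
top {'fov_y': np.float64(57.8785), 'cx': np.float64(258.9772), 'cy': np.float64(193.5838), 'k1': np.float64(0.0286), 'R': array([[-2.870e-02, -9.996e-01, -4.000e-04],
       [-9.877e-01,  2.840e-02, -1.538e-01],
       [ 1.538e-01, -4.000e-03, -9.881e-01]]), 't': array([0.03  , 0.5068, 1.1389])}
side {'fov_y': np.float64(46.6609), 'cx': np.float64(254.1755), 'cy': np.float64(192.5073), 'k1': np.float64(0.0114), 'R': array([[-8.914e-01, -4.532e-01, -8.000e-04],
       [-3.422e-01,  6.743e-01, -6.544e-01],
       [ 2.971e-01, -5.831e-01, -7.561e-01]]), 't': array([0.4337, 0.2998, 1.4093])}
```

View pics/top0.png

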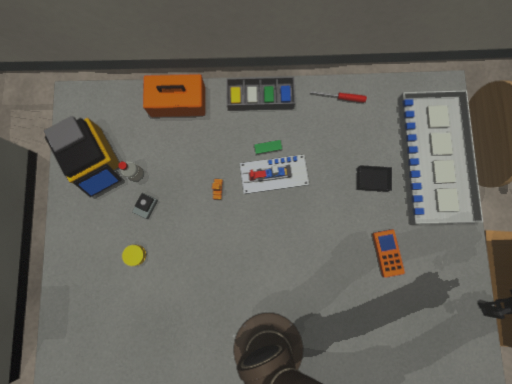

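View pics/side0.png

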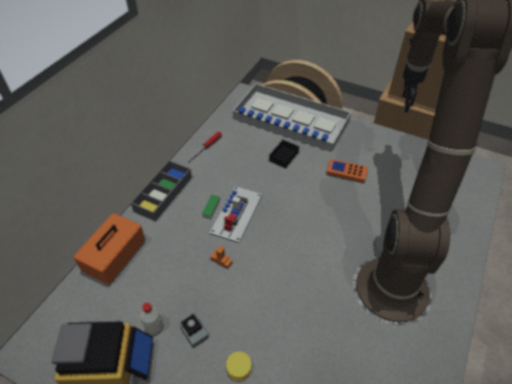

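The top view shows the plate around (274,174), with the red slide at its left end (257,175), so bay +y points roughly along world +y. The orange look-alike is at (218,189). I'll measure the plate coarsely first, then refine with the wrist camera.

```bash
python3 - <<'E'
from h import *
for n,(u0,u1,v0,v1) in (('top',(232,316,148,200)),('side',(205,268,180,246))):
    z=np.load(n+'0.npz'); im,d=z['im'],z['d']; m=optics.camera_model(n)
    P=allpts(m,d)[v0:v1,u0:u1]; c=im[v0:v1,u0:u1].astype(int)
    hsv=cv2.cvtColor(im[v0:v1,u0:u1],cv2.COLOR_RGB2HSV)
    mk=((c.min(2)>135)).astype(np.uint8)
    mk=cv2.morphologyEx(mk,cv2.MORPH_CLOSE,np.ones((3,3)))
    cs,_=cv2.findContours(mk,0,2); k=max(cs,key=cv2.contourArea).reshape(-1,2)+[u0,v0]
    X=onplane(m,k,0.010)[:,:2]
    r=cv2.minAreaRect((X*1000).astype(np.float32)); print(n,'plate',r)
    red=(c[:,:,0]>110)&(c[:,:,1]<60); v,u=np.nonzero(red)
    print('red px',u.mean()+u0,v.mean()+v0,len(u),'pts', P[red].mean(0), 'zmax',P[red][:,2].max(), onplane(m,[[u.mean()+u0,v.mean()+v0]],.05))
m=optics.camera_model('wrist'); o=ctrl.get_obs()
T=Ro.from_rotvec(o['ee_rot']).as_matrix(); print('tool axes cols',T.round(3))
R=np.asarray(m['R']); C=-R.T@m['t']; print('cam in tool',T.T@(C-o['ee_pos']), 'axes in tool', (R@T).round(3), m['fov_y'])
E
```

```text
top plate ((582.499267578125, -38.46710968017578), (109.38233947753906, 231.2798309326172), 6.399214744567871)
red px 257.63529411764705 174.14117647058822 85 pts [0.57057122 0.01798931 0.05926036] zmax 1.203329041982417 [[0.57255623 0.01814285 0.05      ]]
side plate ((578.0985717773438, -38.266944885253906), (108.79348754882812, 228.97010803222656), 5.641790390014648)
red px 231.15384615384616 216.82051282051282 39 pts [0.56724234 0.01569737 0.05007432] zmax 0.0753176431171549 [[0.56730126 0.01574904 0.05      ]]
tool axes cols [[-0.     0.285 -0.959]
 [ 0.001 -0.959 -0.285]
 [-1.    -0.001  0.   ]]
cam in tool [-0.14226858 -0.00065258 -0.08434798] axes in tool [[ 0.     1.    -0.   ]
 [-0.326  0.     0.945]
 [ 0.945 -0.     0.326]] 58.9390587382836
```

Request:
send_rows([
  [-0.02,-0.416,-0.564,0.185,0,0,1],
  [-0.02,-0.416,-0.564,0.185,0,0,1],
  [-0.02,-0.416,-0.564,0.185,0,0,1],
  [-0.02,-0.416,-0.564,0.185,0,0,1],
  [-0.02,-0.416,-0.564,0.185,0,0,1],
  [-0.02,-0.416,-0.564,0.185,0,0,1],
  [-0.02,-0.416,-0.564,0.185,0,0,1],
  [-0.02,-0.416,-0.564,0.185,0,0,1],
])

```text
t: 0.9
ee_pos: [0.4194, -0.278, 0.2426]
ee_rot: [2.168, 0.114, -2.169]
contact_force: [0.9, -1.0, 0.5]
width: 1.001
```

```bash
cat >> h.py <<'E'
def goto(p,y=None,Rt=None):
    """tool row for world tcp p; y = world dir of tool y (pointing down), or Rt full"""
    o=ctrl.get_obs(); T=Ro.from_rotvec(o['ee_rot']).as_matrix()
    if Rt is None:
        x=np.array([0,0,-1.]); y=np.array([*y,0.]); y/=np.linalg.norm(y); Rt=np.c_[x,y,np.cross(x,y)]
    print('t',round(o['t'],2),'at',o['ee_pos'].round(4),'F',o['contact_force'].round(1),'w',round(o['width'],3),'row',(T.T@(np.array(p)-o['ee_pos'])).round(4),Ro.from_matrix(T.T@Rt).as_rotvec().round(4))
E
python3 -c "
from h import *
goto([.60,-.04,.25],[.105,-.995])"
```

```text
t 0.9 at [ 0.4194 -0.278   0.2426] F [ 0.9 -1.   0.5] w 1.001 row [-0.0072 -0.2181 -0.2043] [-0.0015  0.0005  0.0013]
```

Request:
send_rows([
  [-0.007,-0.218,-0.204,0,0,0,1],
  [-0.007,-0.218,-0.204,0,0,0,1],
  [-0.007,-0.218,-0.204,0,0,0,1],
  [-0.007,-0.218,-0.204,0,0,0,1],
  [-0.007,-0.218,-0.204,0,0,0,1],
  [-0.007,-0.218,-0.204,0,0,0,1],
  [-0.007,-0.218,-0.204,0,0,0,1],
  [-0.007,-0.218,-0.204,0,0,0,1],
])

```text
t: 1.7
ee_pos: [0.5997, -0.0386, 0.2489]
ee_rot: [2.165, 0.118, -2.17]
contact_force: [0.1, -0.2, 0.1]
width: 0.996
```

```bash
python3 - <<'E'
from h import *
im,d,m=cloud('wrist'); np.savez('w0.npz',im=im,d=d,**{k:np.asarray(v) for k,v in m.items()})
cv2.imwrite('pics/w0.png',im[:,:,::-1]); goto([.60,-.04,.25],[.105,-.995])
E
```

```text
t 1.75 at [ 0.5992 -0.0405  0.249 ] F [-0.6 -1.  -0.6] w 1.0 row [-0.001  -0.0004 -0.0008] [-0.0011  0.0021  0.001 ]
```

View pics/w0.png

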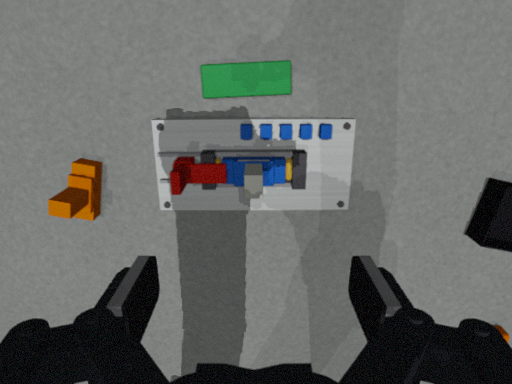

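The wrist view shows the plate between corners (152,120) and (350,210), the red tab at (180,175), the fin at (253,180) and the end towers at (208,170) and (299,170).

```bash
cat > meas.py <<'E'
from h import *
def meas(f):
    z=np.load(f); im,d=z['im'],z['d']; m={k:z[k] for k in ('fov_y','cx','cy','k1','R','t')}
    P=allpts(m,d); c=im.astype(int); out={}
    near=(np.hypot(P[...,0]-.58,P[...,1]+.04)<.15)&(d>0)
    g=cv2.morphologyEx(((c.min(2)>125)&(c.max(2)-c.min(2)<25)&near&(P[...,2]<.02)).astype(np.uint8),cv2.MORPH_CLOSE,np.ones((5,5)))
    k=max(cv2.findContours(g,0,2)[0],key=cv2.contourArea).reshape(-1,2)
    r=cv2.minAreaRect((onplane(m,k,.010)[:,:2]*1000).astype(np.float32)); print('plate',r)
    red=(c[...,0]>90)&(c[...,1]<50)&(c[...,2]<50)&near
    for nm,mk,zz in (('tab top',red&(P[...,2]>.068)&(P[...,2]<.08),.0725),('fin top',near&~red&(P[...,2]>.078)&(P[...,2]<.092),.084)):
        v,u=np.nonzero(mk); uv=np.c_[u,v]
        if len(u)<5: print(nm,'few',len(u)); continue
        X=onplane(m,uv,zz); rr=cv2.minAreaRect((X[:,:2]*1000).astype(np.float32))
        print(nm,len(u),'px',uv.mean(0),'plane',X.mean(0).round(4),'depth',P[mk].mean(0).round(4),'rect',rr)
    return im,d,m,P
E
python3 - <<'E'
from meas import *
im,d,m,P=meas('w0.npz')
for v,u in ((165,180),(175,175),(180,253),(170,253),(190,253),(170,299)): print(u,v,im[v,u],P[v,u].round(4))
E
```

```text
plate ((575.41259765625, -26.436065673828125), (281.74664306640625, 264.2334289550781), 49.377193450927734)
tab top 191 px [174.96858639 182.43455497] plane [0.5719 0.0377 0.0725] depth [0.5717 0.0378 0.072 ] rect ((571.1664428710938, 37.774940490722656), (23.012859344482422, 9.142599105834961), 5.455111980438232)
fin top 452 px [252.38274336 184.92256637] plane [ 0.5813 -0.0385  0.084 ] depth [ 0.5811 -0.0385  0.0834] rect ((581.0960693359375, -38.16645812988281), (24.225753784179688, 17.065065383911133), 6.529720306396484)
180 165 [63  0  0] [0.5835 0.0379 0.0493]
175 175 [117  17  16] [0.5795 0.038  0.0721]
253 180 [121 120 116] [ 0.5862 -0.0385  0.0837]
253 170 [69 75 68] [ 0.5919 -0.0379  0.0692]
253 190 [120 122 115] [ 0.5761 -0.0396  0.0833]
299 170 [71 71 76] [ 0.5866 -0.0892  0.0316]
```

```bash
python3 -c "
from h import *
goto([.5717,.0377,.11],[.108,-.994]);goto([.5717,.0377,.044],[.108,-.994])"
```

```text
t 1.75 at [ 0.5992 -0.0405  0.249 ] F [-0.6 -1.  -0.6] w 1.0 row [ 0.1392 -0.0805  0.0189] [-0.0042  0.0021  0.001 ]
t 1.75 at [ 0.5992 -0.0405  0.249 ] F [-0.6 -1.  -0.6] w 1.0 row [ 0.2052 -0.0804  0.0188] [-0.0042  0.0021  0.001 ]
```

Request:
send_rows([
  [0.03,-0.04,0.009,-0.004,0.002,0.001,0.5],
  [0.06,-0.08,0.019,-0.004,0.002,0.001,0.5],
  [0.1,-0.0805,0.019,-0.004,0.002,0.001,0.5],
  [0.139,-0.0805,0.019,-0.004,0.002,0.001,0.5],
  [0.139,-0.0805,0.019,-0.004,0.002,0.001,0.5],
  [0.139,-0.0805,0.019,-0.004,0.002,0.001,0.5],
])

```text
t: 2.35
ee_pos: [0.5714, 0.036, 0.1106]
ee_rot: [2.165, 0.114, -2.168]
contact_force: [1.1, -0.7, 0.8]
width: 0.497
```

```bash
python3 -c "
from h import *
goto([.5717,.0377,.044],[.108,-.994])"
```

```text
t 2.35 at [0.5714 0.036  0.1106] F [ 1.1 -0.7  0.8] w 0.497 row [ 0.0666 -0.0017 -0.0006] [-0.0025  0.0013 -0.0006]
```

Request:
send_rows([
  [0.02,-0.0017,-0.0006,-0.0025,0.001,0,0.5],
  [0.04,-0.0017,-0.0006,-0.0025,0.001,0,0.5],
  [0.06,-0.0017,-0.0006,-0.0025,0.001,0,0.5],
  [0.0665,-0.0017,-0.0006,-0.0025,0.001,0,0.5],
  [0.0665,-0.0017,-0.0006,-0.0025,0.001,0,0.5],
])

```text
t: 2.85
ee_pos: [0.5725, 0.037, 0.0453]
ee_rot: [2.167, 0.115, -2.165]
contact_force: [0.1, 0.6, -0.9]
width: 0.498
```

Request:
send_rows([
  [0,0,0,0,0,0,0],
  [0,0,0,0,0,0,0],
  [0,0,0,0,0,0,0],
  [0,0,0,0,0,0,0],
  [0,0,0,0,0,0,0],
])

```text
t: 3.35
ee_pos: [0.5737, 0.0372, 0.047]
ee_rot: [2.17, 0.115, -2.162]
contact_force: [-1.0, -0.2, 5.9]
width: 0.101
```

```bash
python3 -c "
from h import *
goto([.5717,.0377,.044],[.108,-.994])"
```

```text
t 3.35 at [0.5737 0.0372 0.047 ] F [-1.  -0.2  5.9] w 0.101 row [ 0.003  -0.0008  0.0019] [-0.0009 -0.0036 -0.0012]
```

Request:
send_rows([
  [0,-0.005,0,0,0,0,0],
  [0,-0.01,0,0,0,0,0],
  [0,-0.015,0,0,0,0,0],
  [0,-0.019,0,0,0,0,0],
  [0,-0.021,0,0,0,0,0],
  [0,-0.021,0,0,0,0,0],
])

```text
t: 3.95
ee_pos: [0.5714, 0.0573, 0.0471]
ee_rot: [2.169, 0.114, -2.162]
contact_force: [-0.1, -5.2, -1.7]
width: 0.107
```

Request:
send_rows([
  [0,-0.002,0,0,0,0,0],
  [0,-0.003,0,0,0,0,0],
  [0,-0.003,0,0,0,0,0],
])

```text
t: 4.25
ee_pos: [0.5713, 0.0575, 0.0471]
ee_rot: [2.168, 0.109, -2.161]
contact_force: [1.4, -9.2, -2.3]
width: 0.106
```

Request:
send_rows([
  [0,0,0,0,0,0,0.5],
  [0,0,0,0,0,0,0.5],
  [0,0,0,0,0,0,0.5],
  [-0.03,0,0,0,0,0,0.5],
  [-0.08,0,0,0,0,0,0.5],
  [-0.08,0.05,-0.01,0,0,0,0.5],
  [-0.08,0.095,-0.03,0,0,0,0.5],
  [-0.08,0.095,-0.03,0,0,0,0.5],
])

```text
t: 5.05
ee_pos: [0.6134, -0.0412, 0.1284]
ee_rot: [2.174, 0.095, -2.161]
contact_force: [0.0, -0.9, 0.0]
width: 0.499
```

```bash
python3 - <<'E'
from h import *
im,d,m=cloud('wrist'); np.savez('w1.npz',im=im,d=d,**{k:np.asarray(v) for k,v in m.items()})
cv2.imwrite('pics/w1.png',im[:,:,::-1])
from meas import *
meas('w1.npz'); goto([.5812,-.0384,.12],[.108,-.994])
E
```

```text
plate ((631.2447509765625, -38.91011047363281), (194.83578491210938, 289.4688720703125), 0.9737555384635925)
tab top 409 px [102.37408313 259.31540342] plane [0.5699 0.0572 0.0725] depth [0.5697 0.0573 0.0722] rect ((569.6355590820312, 57.11237716674805), (22.448217391967773, 9.548916816711426), 6.936765670776367)
fin top 1045 px [245.02870813 265.51770335] plane [ 0.5818 -0.0386  0.084 ] depth [ 0.5814 -0.0386  0.0833] rect ((581.5991821289062, -38.52594757080078), (27.040843963623047, 17.816627502441406), 5.875134468078613)
t 5.1 at [ 0.6119 -0.0371  0.1278] F [ 0.8  0.7 -0. ] w 0.5 row [ 0.0077 -0.0018  0.0308] [-0.0087 -0.004  -0.0064]
```

View pics/w1.png

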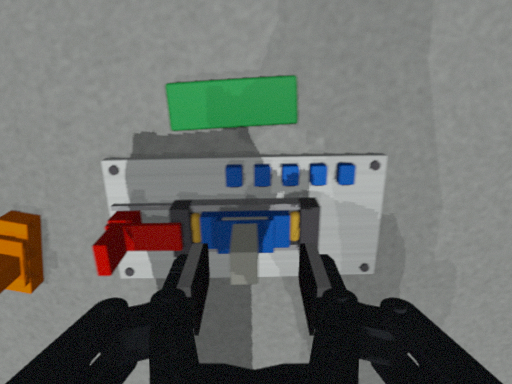

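Slide is off: its lip is at (183,235), clear of the block end at (201,230), and the tab has moved about 20 mm. Next I'll check the yaw from the plate bolts and go to the fin.

```bash
python3 - <<'E'
from meas import *
z=np.load('w1.npz'); m={k:z[k] for k in ('fov_y','cx','cy','k1','R','t')}
X=onplane(m,[(114,170),(375,165),(364,268),(130,272)],.010)[:,:2]; print(X.round(4), 'centre',X.mean(0))
for a,b in ((1,0),(2,3)): v=X[b]-X[a]; print(np.degrees(np.arctan2(-v[0],v[1])))
goto([.5813,-.0385,.11],[.11,-.994]);goto([.5813,-.0385,.048],[.11,-.994])
E
```

```text
[[ 0.6138  0.0711]
 [ 0.6377 -0.1373]
 [ 0.5431 -0.1478]
 [ 0.5198  0.0605]] centre [ 0.57859718 -0.0383679 ]
6.530258429954314
6.405241221744405
t 5.1 at [ 0.6119 -0.0371  0.1278] F [ 0.8  0.7 -0. ] w 0.5 row [ 0.0177 -0.0018  0.0307] [-0.0107 -0.004  -0.0064]
t 5.1 at [ 0.6119 -0.0371  0.1278] F [ 0.8  0.7 -0. ] w 0.5 row [ 0.0797 -0.0022  0.031 ] [-0.0107 -0.004  -0.0064]
```

Request:
send_rows([
  [0,-0.001,0.02,-0.012,-0.004,-0.006,0.5],
  [0.0,-0.002,0.031,-0.013,-0.004,-0.006,0.5],
  [0.02,-0.002,0.031,-0.013,-0.004,-0.006,0.5],
  [0.04,-0.002,0.031,-0.013,-0.004,-0.006,0.5],
  [0.06,-0.002,0.031,-0.013,-0.004,-0.006,0.5],
  [0.08,-0.002,0.031,-0.013,-0.004,-0.006,0.5],
  [0.08,-0.002,0.031,-0.013,-0.004,-0.006,0.5],
])

```text
t: 5.8
ee_pos: [0.579, -0.0371, 0.0454]
ee_rot: [2.158, 0.125, -2.168]
contact_force: [-1.2, 0.8, -0.2]
width: 0.5
```

```bash
python3 - <<'E'
from h import *
goto([.581,-.0385,.048],[.1123,-.9937])
E
```

```text
t 5.8 at [ 0.579  -0.0371  0.0454] F [-1.2  0.8 -0.2] w 0.5 row [-0.0026  0.0016 -0.0018] [0.0018 0.0044 0.001 ]
```

Request:
send_rows([
  [-0.003,0.0016,-0.0018,0.002,0.004,0.001,0.5],
  [-0.003,0.0016,-0.0018,0.002,0.004,0.001,0.5],
  [-0.003,0.0016,-0.0018,0.002,0.004,0.001,0],
  [-0.003,0.0016,-0.0018,0.002,0.004,0.001,0],
  [-0.003,0.0016,-0.0018,0.002,0.004,0.001,0],
  [-0.003,0.0016,-0.0018,0.002,0.004,0.001,0],
  [-0.003,0.0016,-0.0018,0.002,0.004,0.001,0],
])

```text
t: 6.5
ee_pos: [0.5817, -0.0387, 0.0496]
ee_rot: [2.165, 0.121, -2.162]
contact_force: [-2.2, 0.7, 5.7]
width: 0.205
```

```bash
cat > rock.py <<'E'
from h import *
# tool frame at grasp: x down, y=-bay y, z = bay -x side; block leans: angle a>0 = away from slide (towards bay -y)
def row(h,by,bz,a):
    """TCP shift (tool x,y) and rz at block edge-based pose; h = TCP height over block underside.
    block origin displaced (by,bz) in bay with lean a deg (+ away)"""
    r=np.radians(a); y=by-h*np.sin(r); z=bz+h*np.cos(r)
    return round(-(z-h),4), round(-y,4), round(r*S,4)
S=-1  # checked: world +rot about bay x -> tool rz sign
def about(edge,a,e):  # edge +-1, its bay position e=(y,z) of the lower edge
    r=np.radians(a); return e[0]-edge*.035*np.cos(r), e[1]-edge*.035*np.sin(r)
if __name__=='__main__':
    o=ctrl.get_obs(); T=Ro.from_rotvec(o['ee_rot']).as_matrix(); bx=np.array([.9937,.1123,0])
    print('bay x in tool',(T.T@bx).round(3)); h=o['ee_pos'][2]-.010; print(o['ee_pos'].round(4),o['width'],o['contact_force'].round(1),'h',h)
    for a in (3,6,9,11): print(a,row(h,*about(-1,a,(-.035,0)),a))
    a=11;c=about(-1,a,(-.035,0)); r=np.radians(a); e=(c[0]+.035*np.cos(r),c[1]+.035*np.sin(r)); print('edge',e)
    for a in (8,5,2,-1,-4,-7,-9,-11): print(a,row(h,*about(1,a,e),a), np.round(about(1,a,e),4))
E
python3 rock.py
```

```text
bay x in tool [ 0.001 -0.001 -1.   ]
[ 0.5817 -0.0387  0.0496] 0.20506414477143797 [-2.2  0.7  5.7] h 0.03956824231759087
3 (np.float64(-0.0018), np.float64(0.0021), np.float64(-0.0524))
6 (np.float64(-0.0034), np.float64(0.0043), np.float64(-0.1047))
9 (np.float64(-0.005), np.float64(0.0066), np.float64(-0.1571))
11 (np.float64(-0.006), np.float64(0.0082), np.float64(-0.192))
edge (np.float64(0.03371390284133648), np.float64(0.013356629676358138))
8 (np.float64(-0.0081), np.float64(0.0065), np.float64(-0.1396)) [-0.0009  0.0085]
5 (np.float64(-0.0102), np.float64(0.0046), np.float64(-0.0873)) [-0.0012  0.0103]
2 (np.float64(-0.0121), np.float64(0.0026), np.float64(-0.0349)) [-0.0013  0.0121]
-1 (np.float64(-0.014), np.float64(0.0006), np.float64(0.0175)) [-0.0013  0.014 ]
-4 (np.float64(-0.0157), np.float64(-0.0016), np.float64(0.0698)) [-0.0012  0.0158]
-7 (np.float64(-0.0173), np.float64(-0.0038), np.float64(0.1222)) [-0.001   0.0176]
-9 (np.float64(-0.0183), np.float64(-0.0053), np.float64(0.1571)) [-0.0009  0.0188]
-11 (np.float64(-0.0193), np.float64(-0.0069), np.float64(0.192)) [-0.0006  0.02  ]
```

Request:
send_rows([
  [-0.0012,0.0014,0,0,0,-0.035,0],
  [-0.0023,0.0028,0,0,0,-0.07,0],
  [-0.0034,0.0043,0,0,0,-0.105,0],
  [-0.0045,0.0058,0,0,0,-0.14,0],
  [-0.0055,0.0074,0,0,0,-0.175,0],
  [-0.0055,0.0074,0,0,0,-0.175,0],
  [-0.0055,0.0074,0,0,0,-0.175,0],
])

```text
t: 7.2
ee_pos: [0.5824, -0.0453, 0.0556]
ee_rot: [-2.169, -0.313, 2.188]
contact_force: [-2.0, 1.8, 5.4]
width: 0.199
```

```bash
cat > look.py <<'E'
import sys
from h import *
T0=np.c_[[0,0,-1.],[.1123,-.9937,0],[-.9937,-.1123,0]]
p0=np.array([.5817,-.0387,.0496])
o=ctrl.get_obs(); T=Ro.from_rotvec(o['ee_rot']).as_matrix()
print('t',round(o['t'],2),'F',o['contact_force'].round(1),'M',o['ft_torque'].round(2),'w',round(o['width'],3),'shift in grasp frame',(T0.T@(o['ee_pos']-p0)).round(4),'rot deg',np.degrees(Ro.from_matrix(T0.T@T).as_rotvec()).round(2))
if len(sys.argv)>1:
    n=sys.argv[1]; ims=[]
    for cam,c in (('wrist',(300,256)),):
        im,d,m=cloud(cam); cv2.imwrite(f'pics/{n}.png',im[:,:,::-1])
    im,d,m=cloud('side'); u,v=proj(m,[.58,-.04,.04])[0].astype(int); cv2.imwrite(f'pics/{n}s.png',cv2.resize(im[v-40:v+40,u-50:u+50,::-1],None,fx=6,fy=6,interpolation=2))
    a=cv2.imread(f'pics/{n}.png'); b=cv2.imread(f'pics/{n}s.png'); cv2.imwrite(f'pics/{n}.png',np.hstack([a[150:],cv2.resize(b,(288,234))]))
E
python3 look.py r1
```

```text
t 7.2 F [-2.   1.8  5.4] M [1.2  0.52 0.04] w 0.199 shift in grasp frame [-0.006   0.0066  0.    ] rot deg [  0.04   0.08 -10.04]
```

View pics/r1.png

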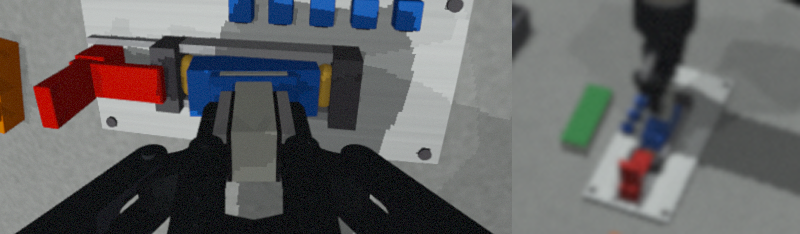

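The block appears to have followed the tool: its left end (190,60) stands above the wall line. I'll check the lean from depth.

```bash
cat > lean.py <<'E'
from h import *
im,d,m=cloud('wrist'); P=allpts(m,d); c=im.astype(int)
B=(P-[.5812,-.0386,.010]); by=B@[-.1123,.9937,0]; bx=B@[.9937,.1123,0]; bz=B[...,2]
blue=(c[...,2]>c[...,0]+40)&(d>0)&(np.abs(bx)<16)&(np.abs(bx)<.016)&(np.abs(by)<.05)
def col(lo,hi):
    k=blue&(by>lo)&(by<hi); return (round(float(np.percentile(bz[k],95)),4) if k.sum()>8 else None, int(k.sum()))
ys=np.arange(-.042,.043,.006)
for y in ys: print(round(y,3),col(y-.003,y+.003),end=' ')
print()
for s,lo,hi in (('ends',None,None),):
    k=blue&(np.abs(by)<.02)&(bz>0.02)
    # upper surface: max envelope line fit in middle part
    yy,zz=[],[]
    for y in np.arange(-.02,.021,.004):
        q=k&(np.abs(by-y)<.002)
        if q.sum()>8: yy.append(y); zz.append(np.percentile(bz[q],90))
    p=np.polyfit(yy,zz,1); print('slope deg (+ = +y end up)',np.degrees(np.arctan(p[0])).round(2),'mid top z',p[1].round(4))
E
python3 lean.py
```

```text
-0.042 (None, 0) -0.036 (0.0229, 375) -0.03 (0.024, 560) -0.024 (0.033, 490) -0.018 (0.0341, 312) -0.012 (0.0348, 238) -0.006 (0.0359, 212) -0.0 (0.0372, 221) 0.006 (0.0386, 306) 0.012 (0.04, 434) 0.018 (0.0401, 393) 0.024 (0.0339, 612) 0.03 (0.0346, 510) 0.036 (None, 5) 0.042 (None, 0) 
slope deg (+ = +y end up) 5.19 mid top z 0.0363
```

```bash
cat > rel.py <<'E'
from rock import *
T0=np.c_[[0,0,-1.],[.1123,-.9937,0],[-.9937,-.1123,0]]; p0=np.array([.5817,-.0387,.0496])
def rel(by,bz,a,h=.0396):
    x,y,r=row(h,by,bz,a); o=ctrl.get_obs(); T=Ro.from_rotvec(o['ee_rot']).as_matrix()
    Rt=T0@Ro.from_rotvec([0,0,r]).as_matrix(); p=p0+T0@[x,y,0]
    print(a,'row',(T.T@(p-o['ee_pos'])).round(4),Ro.from_matrix(T.T@Rt).as_rotvec().round(4),'block y,z',np.round([by,bz],4))
E
python3 - <<'E'
from rel import *
a=10;c=about(-1,a,(-.035,0)); r=np.radians(a); e=(c[0]+.035*np.cos(r),c[1]+.035*np.sin(r))
for a in (10,7.5,5,2.5,0,-2.5,-5,-7.5,-10): rel(*about(1,a,e),a)
E
```

```text
10 row [0.0003 0.0008 0.    ] [ 0.0003 -0.0013 -0.0001] block y,z [-0.0005  0.0061]
7.5 row [-0.0011 -0.0009  0.    ] [ 0.0003 -0.0013  0.0435] block y,z [-0.0008  0.0076]
5 row [-0.0026 -0.0027  0.    ] [ 0.0002 -0.0013  0.0871] block y,z [-0.0009  0.0091]
2.5 row [-0.0039 -0.0046  0.    ] [ 0.0002 -0.0013  0.1308] block y,z [-0.001   0.0106]
0 row [-0.0052 -0.0065  0.    ] [ 0.0002 -0.0013  0.1744] block y,z [-0.0011  0.0122]
-2.5 row [-0.0062 -0.0086  0.    ] [ 1.00e-04 -1.30e-03  2.18e-01] block y,z [-0.001   0.0137]
-5 row [-0.0074 -0.0106  0.    ] [ 1.000e-04 -1.300e-03  2.617e-01] block y,z [-0.0009  0.0152]
-7.5 row [-0.0084 -0.0127 -0.    ] [ 1.000e-04 -1.300e-03  3.053e-01] block y,z [-0.0008  0.0167]
-10 row [-0.0092 -0.0148 -0.    ] [ 1.000e-04 -1.300e-03  3.489e-01] block y,z [-0.0005  0.0182]
```

Request:
send_rows([
  [-0.0011,-0.0009,0,0,0,0.0435,0],
  [-0.0026,-0.0027,0,0,0,0.087,0],
  [-0.0039,-0.0046,0,0,0,0.131,0],
  [-0.0052,-0.0065,0,0,0,0.1745,0],
  [-0.0062,-0.0086,0,0,0,0.218,0],
  [-0.0074,-0.0106,0,0,0,0.262,0],
  [-0.0084,-0.0127,0,0,0,0.305,0],
  [-0.0092,-0.0148,0,0,0,0.349,0],
])

```text
t: 8.15
ee_pos: [0.5821, -0.0339, 0.0681]
ee_rot: [2.09, -0.07, -2.061]
contact_force: [1.0, -3.4, 0.3]
width: 0.202
```

```bash
python3 look.py r2; python3 lean.py
```

```text
t 8.15 F [ 1.  -3.4  0.3] M [-0.53 -0.15  0.03] w 0.202 shift in grasp frame [-0.0185 -0.0048 -0.001 ] rot deg [ 0.03  0.23 10.26]
-0.042 (None, 3) -0.036 (None, 8) -0.03 (0.0472, 570) -0.024 (0.0465, 608) -0.018 (0.0525, 400) -0.012 (0.0524, 410) -0.006 (0.051, 304) -0.0 (0.0497, 232) 0.006 (0.0484, 230) 0.012 (0.0474, 276) 0.018 (0.0466, 362) 0.024 (0.0456, 548) 0.03 (0.0365, 631) 0.036 (0.0356, 328) 0.042 (None, 0) 
slope deg (+ = +y end up) -5.13 mid top z 0.0487
```

View pics/r2.png

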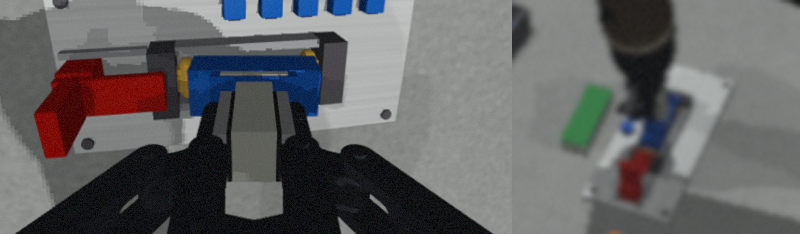

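```bash
python3 - <<'E'
from rel import *
rel(-.0005,.024,-10);rel(-.0003,.030,-6);rel(0,.034,-3); rel(0,.037,0)
E
```

```text
-10 row [-0.0051 -0.0006  0.001 ] [ 0.0009 -0.0037 -0.0038] block y,z [-0.0005  0.024 ]
-6 row [-0.0109  0.0031  0.001 ] [ 0.001  -0.0037 -0.0736] block y,z [-0.0003  0.03  ]
-3 row [-0.0147  0.0055  0.001 ] [ 0.0011 -0.0036 -0.1259] block y,z [0.    0.034]
0 row [-0.0173  0.0081  0.001 ] [ 0.0012 -0.0036 -0.1783] block y,z [0.    0.037]
```

Request:
send_rows([
  [-0.003,0,0.001,0.001,-0.004,0,0],
  [-0.0051,-0.0006,0.001,0.001,-0.004,-0.004,0],
  [-0.0109,0.0031,0.001,0.001,-0.004,-0.074,0],
  [-0.0147,0.0055,0.001,0.001,-0.004,-0.126,0],
  [-0.0173,0.0081,0.001,0.001,-0.004,-0.178,0],
  [-0.0173,0.0081,0.001,0.001,-0.004,-0.178,0],
  [-0.0173,0.0081,0.001,0.001,-0.004,-0.178,0],
])

```text
t: 9.0
ee_pos: [0.5814, -0.0391, 0.0863]
ee_rot: [2.163, 0.12, -2.164]
contact_force: [0.4, 0.5, -2.7]
width: 0.204
```

```bash
python3 look.py r3; python3 lean.py; python3 -c "
from rel import *
rel(0,.037,0)"
```

```text
t 9.0 F [ 0.4  0.5 -2.7] M [0.06 0.03 0.03] w 0.204 shift in grasp frame [-0.0367  0.0004  0.0004] rot deg [ 0.06 -0.04  0.06]
-0.042 (None, 0) -0.036 (0.0583, 15) -0.03 (0.0592, 658) -0.024 (0.0591, 533) -0.018 (0.0671, 485) -0.012 (0.0668, 344) -0.006 (0.0668, 257) -0.0 (0.067, 241) 0.006 (0.0668, 232) 0.012 (0.0668, 311) 0.018 (0.0669, 413) 0.024 (0.0667, 481) 0.03 (0.0591, 622) 0.036 (0.0591, 351) 0.042 (None, 0) 
slope deg (+ = +y end up) 0.04 mid top z 0.0666
0 row [-0.0003  0.0012 -0.0002] [ 0.0019  0.0009 -0.0006] block y,z [0.    0.037]
```

View pics/r3.png

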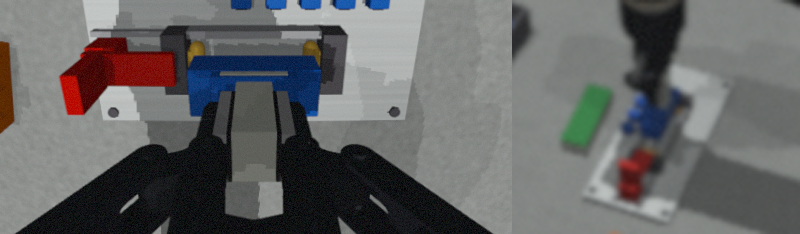

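Block is out, level and 15 mm above the towers, and the wrist carries about its weight. I'll hold for a moment, then hand in.

Request:
send_rows([
  [0,0,0,0,0,0,0],
  [0,0,0,0,0,0,0],
  [0,0,0,0,0,0,0],
  [0,0,0,0,0,0,0],
  [0,0,0,0,0,0,0],
])

```text
t: 9.65
ee_pos: [0.5814, -0.0375, 0.0863]
ee_rot: [2.161, 0.123, -2.163]
contact_force: [-0.5, -0.7, -2.3]
width: 0.202
```

```bash
python3 look.py; python3 lean.py | tail -1; python3 -c "
from bench import job; print(job.hand_in())"
```

```text
t 9.65 F [-0.5 -0.7 -2.3] M [-0.02 -0.03  0.01] w 0.202 shift in grasp frame [-0.0367 -0.0012  0.0002] rot deg [-0.11 -0.05  0.04]
slope deg (+ = +y end up) -0.16 mid top z 0.0666
the job is handed in; nothing more can be done
None
```

The job is done and handed in at about 9.7 s, well inside the 48 s limit; no verdict came back.

- **Slide:** I pulled it about 20 mm to its stop. The wrist picture showed its lip clear of the block, and it was still back at the end.
- **Rocking:** I pinched the fin and leaned the block about 10° away from the slide, then about 10° towards it. Depth readings of the two block ends confirmed both leans. A line fitted to the middle of the block's top read only about 5° each way, which I put down to edge and occlusion noise. In the second lean the underside was about 18 mm above the floor by the commanded pose.
- **Final hold:** The block is level to about 0.2°, with its underside about 15 mm above the towers and about 1 mm off the bay's centre along y. The wrist carries about 2.3 N, roughly the block's weight.
- **Limits and bystanders:** Wrist readings after each move stayed under 10 N. The arm stayed over the bay once it got there, and nothing looked disturbed in the wrist views. I did not re-measure the bystanders' positions.

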